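# Latch the open offcut rack

## Task

Two small offcut racks stand on the workshop bench, and one of them has been left with its steel retaining bar swung open towards you. Lift that bar by its ball knob over the lip of its keeper, swing it in, and let it drop fully home into the keeper's notch, then let go. Leave the bar of the other rack, which is already latched, as it is.

Things in the scene. Friction and masses are not known exactly. Their poses are not given: they have to be found in the camera images.
- open_knob (a point): Centre of the black ball knob (32 mm across) of the open bar. It stands on a 10 mm stem near the free end of a steel bar 10 mm wide, 12 mm high: 235 mm along the bar from the pivot and 46 mm above the bar's centre line, with 24 mm of bare stem under the ball. It tilts with the bar. At the start it is about 105 mm above the bench.
- open_pivot (a point): Pivot of the open bar (280 g, give or take 35 %), on the bar's centre line, 76 mm above the bench. The bar swings here sideways and tips up and down like a gate latch. It falls by its weight, stays sideways where left (light friction). Open, it droops 0.07 rad onto a stop, 0.25 to 0.45 rad to the front of the notch. Stops: 0.6 rad up, 0.06 rad inward past the notch's middle.
- open_notch (a point): Middle of the notch floor of the open rack's keeper, 70 mm above the bench, 180 mm from the pivot. Axes: z up, x into the rack, y along the latched bar to the pivot. Notch 30 mm wide in x, 20 mm long in y, open above; front lip (robot side) 24 mm high, rear stop 40 mm, both 6 mm thick. Latched, the knob centre is at x 0, y -55, z 52 mm from here. Boards behind: tops under 95 mm above the bench.
- shut_knob (a point): Centre of the ball knob of the other, alike rack's bar, which already lies level in its notch, knob centre about 122 mm above the bench. To be left alone.

How it is judged (in metres and radians):
On the way:
1. the open bar is raised until it clears the keeper's front lip (knob centre at least 78 mm above the notch floor) (z of open_knob in the frame of open_notch above 0.078 m), for 0.05 s.
At the end, for the whole second after the job is handed in: The open bar lies down in the notch of its keeper: knob centre within 20 mm of the notch's middle along x, and 44 to 60 mm above the notch floor (52 mm when fully home). The other rack's bar is still latched, its knob within 20 mm of where it started (x of open_knob in the frame of open_notch between -0.02 and 0.02 m and z of open_knob in the frame of open_notch between 0.044 and 0.06 m and distance of shut_knob from where it was at the start of the episode below 0.02 m); the robot touches nothing.
It fails at once if the latched bar of the other rack is lifted or shifted by more than 20 mm (distance of shut_knob from where it was at the start of the episode above 0.02 m).
It also fails if it takes over 38 s, if anything falls off the work surface, if the arm or the gripper's body presses on something with over 40 N, if the wrist force passes 120 N, or if a joint passes its speed limit or range.

## Robot

A 6-joint arm with a two-finger parallel gripper is mounted at the origin on the work surface. World frame = base frame: x ahead of the robot, y to its left, z up, the work surface at z = 0. Lengths are in mm, angles in rad, forces in N, time in s.
With the tool pointing down it reaches from about 325 to 850 mm from the base axis. Payload 15.5 kg.
Tool frame: the origin (TCP) lies at the very end of the fingers, on their centre line; the grasp point (between the pads) lies 19 mm behind it; y points along the fingers, x is the direction in which the jaws open and shut, and the axes are right-handed (so a half turn about y gives the same grasp; the last joint's range is limited). The gripper opens to 91 mm and grips with 3 to 60 N. Pads are 32 mm wide; open, the fingers measure 118 mm over their backs; the gripper's body (76 mm by 178 mm) begins 60 mm behind the grasp point.
Start: joints at [1.149, 0.494, 1.345, -0, 1.302, -0.096], TCP at [200.629, 591.924, 213.915] pointing down, gripper open.
Joint ranges: [-2.91, 2.91], [-0.82, 2.16], [0.22, 2.67], [-1.22, 4.37], [0.12, 2.79], [-3.08, 3.08]. Speed limits (rad/s): [1.89, 1.89, 2.57, 3.01, 3.01, 3.01].

## Interface

Orientations are given as a unit quaternion [w, x, y, z].
In Python, from cell import manip gives the robot as it stands. The module is installed in compiled form; this text tells all that it offers.
- The arm moves only by the shell command python3 -m crank 'ROWS' [FORCE]. ROWS is JSON, a list of rows, each a list of 5 numbers: the shift along the tool's x, y, z in cm, then the turn about the tool's y in degrees, then the closure, from 0 (fully open) to 1 (shut). In form: [[dx, dy, dz, roll, grip], ...]. A call has 1 to 5 rows; each row shifts and turns the pose as measured when the row begins, along the tool's axes as they then stand; what a row does not reach is not made up. A row lasts 1/8 s, in which the tool goes at most 62.5 mm and 10.7 degrees, less where a joint would pass 70% of its speed; a pose out of reach is approached as far as the arm can. A call with a gripper value outside its range is refused whole. The fingers move at their own pace and stop on an object; FORCE is the grip in N (left out, the last holds). Time passes only in rows, so rows that do not move let the fingers close. It gives the time, the measured TCP pose, the force and the opening at its end, in the units of the state.
- manip.observe(): the state, without advancing time (a new reading comes with each control period).
- manip.snapshot(name): name is "side" or "top" or "wrist"; returns a dict with "img" (400x640x3 uint8, blue, green, red), "intrinsics" (3x3 intrinsics, pixels), "xyz" and "rotation" of the camera in the world; the wrist camera has in their place "hand_eye" (4x4, takes a point from camera to tool coordinates, whose origin is the TCP and whose axes are the tool frame's). Camera axes: x right, y up, looking along -z (the intrinsics and any distortion apply to the point x, -y, -z); pixel columns grow to the right and rows downward; lengths in mm; the calibration is good to about 2 mm. The wrist camera is an equidistant fisheye: a pixel r from the principal point sees the ray r / f radians off the axis. A picture is of the moment at which its call begins: read the wrist's pose just before it. There is no depth.
- manip.finish_job(): hands the job in, once; it reports no verdict.
The state is a dict: "clock": time; "joint_pos": joint angles; "qd": joint speeds; "joint_efforts": joint torques, N m; "tcp_pos": TCP position; "tcp_rot": TCP orientation; "force": force on the tool from outside, world axes, zero at the start; "torque": the same for the moment, N m; "finger_gap": finger opening in mm.
Only numpy, scipy, OpenCV 4.12 (cv2) and the standard library are available. Lean on these libraries where they do the work, as an engineer would, in place of code of your own. Each camera call takes 0.05 s, during which the arm holds its last target. There are 200 camera calls.

## Working session

There is one attempt and no reset: what is moved stays moved. The work goes in short steps, Python scripts to look and compute and a shell command to move; the robot and the scene stay as the last step left them, time stands still between calls to the robot, and variables do not carry over. Pictures are saved under pics/ and viewed, about 8 in all and at most 12, crops included, and the job is handed in when it is done.

```bash
mkdir -p pics
cat > h.py <<'E'
import numpy as np, cv2
from cell import manip
from scipy.spatial.transform import Rotation as R
def rot(q): return R.from_quat([q[1],q[2],q[3],q[0]]).as_matrix()
def asrot(r):
    r=np.array(r,float); return r if r.shape==(3,3) else rot(r)
def ray(s,u,v):
    K=np.array(s["intrinsics"],float); d=np.array([(u-K[0,2])/K[0,0],-(v-K[1,2])/K[1,1],-1.])
    d=asrot(s["rotation"])@d; return np.array(s["xyz"],float),d/np.linalg.norm(d)
def onz(s,u,v,z):
    o,d=ray(s,u,v); return o+d*(z-o[2])/d[2]
def cross(a,b):
    (o1,d1),(o2,d2)=a,b
    t=np.linalg.lstsq(np.c_[d1,-d2],o2-o1,rcond=None)[0]
    p,q=o1+t[0]*d1,o2+t[1]*d2
    return (p+q)/2,np.linalg.norm(p-q)
E
python3 - <<'E'
from h import *
import pickle
o=manip.observe();print(o)
S={}
for n in("side","top"):
    s=manip.snapshot(n);S[n]=s;cv2.imwrite(f"pics/{n}0.png",s["img"]);print(n,{k:np.round(v,4).tolist() for k,v in s.items() if k!="img"})
pickle.dump(S,open("s0.pkl","wb"))
E
```

```text
{'clock': 0.0, 'joint_pos': array([ 1.14848065e+00,  4.94205507e-01,  1.34616675e+00,  2.86353125e-05,
        1.30247101e+00, -9.54609675e-02]), 'qd': array([ 0.00039037,  0.00031674,  0.00098861, -0.00051493,  0.00061591,
       -0.00011566]), 'joint_efforts': array([-1.62352968e-03, -8.78831291e+01, -3.81860662e+01,  7.05046719e-02,
        5.33305574e-02, -1.75143045e-04]), 'tcp_pos': array([200.46976074, 591.56425557, 213.31231206]), 'tcp_rot': array([-0.57447584,  0.57490335,  0.41159785, -0.41237221]), 'force': array([-0.48173875, -0.12677406,  0.29819788]), 'torque': array([-0.01123459, -0.05839594,  0.00793913]), 'finger_gap': 91.56087305004584}
side {'intrinsics': [[412.1956, 0.0, 326.8323], [0.0, 412.1956, 205.556], [0.0, 0.0, 1.0]], 'xyz': [379.5966, 700.3776, 883.2236], 'rotation': [-0.1393, -0.0564, 0.3743, 0.915]}
top {'intrinsics': [[454.7201, 0.0, 328.6749], [0.0, 454.7201, 199.1878], [0.0, 0.0, 1.0]], 'xyz': [458.5806, -5.1864, 1108.0882], 'rotation': [-0.7016, -0.0479, 0.0332, 0.7102]}
```

View pics/side0.png

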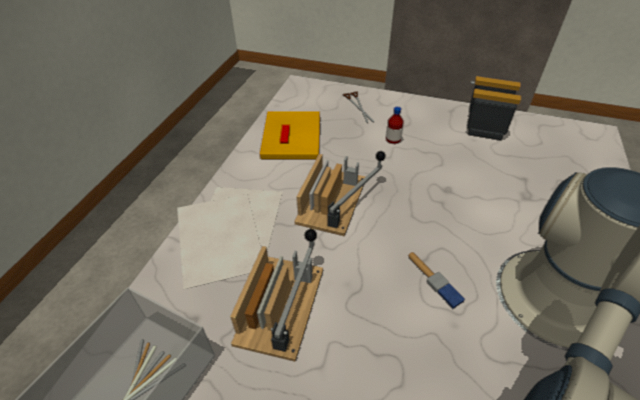

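View pics/top0.png

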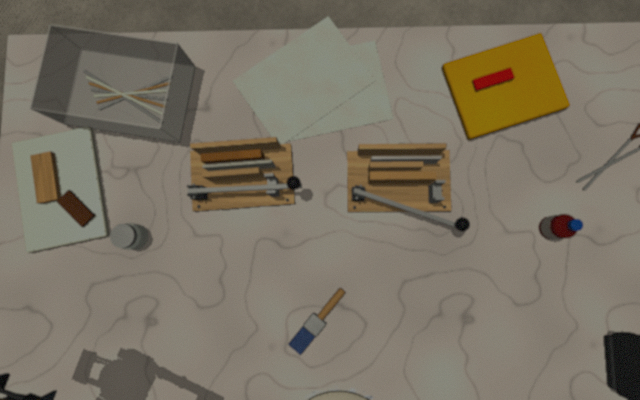

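The side view shows the open rack's knob at (381,156) and the shut rack's at (311,236). The top view has the open knob at (462,225), its pivot near (358,194) and its keeper near (437,190). The shut knob is at (293,183).

Run:
```python
from h import *
import pickle
S=pickle.load(open("s0.pkl","rb"))
def blob(s,u,v,r=14):
    im=s["img"][v-r:v+r,u-r:u+r].max(2); m=(im<45).astype(np.uint8)
    n,l,st,c=cv2.connectedComponentsWithStats(m)
    k=min(range(1,n),key=lambda i:np.hypot(*(c[i]-r))-0.02*st[i,4]); print(c[k]+[u-r,v-r],st[k]); return c[k]+[u-r,v-r]
for nm,a,b in(("open",(462,225),(381,156)),("shut",(293,183),(311,236))):
    p=blob(S["top"],*a);q=blob(S["side"],*b)
    print(nm,cross(ray(S["top"],*p),ray(S["side"],*q)), onz(S["top"],*p,105 if nm=="open" else 122))
t=S["top"]["img"][135:240,335:480]; s=S["side"]["img"][140:240,285:400]
cv2.imwrite("pics/c.png",np.hstack([cv2.resize(t,None,fx=3,fy=4*.75*1.0,interpolation=2)[:300],cv2.resize(s,(345,300),interpolation=2)]))
print(np.c_[[onz(S["top"],*x,82) for x in((358,194),(437,190))]])
```

```text
[461.65625   224.1953125] [  7   7  14  13 128]
[380.1754386  155.68421053] [ 9 10  9  9 57]
open (array([ 514.98692988, -275.40806399,  107.16960047]), np.float64(0.12671183354697296)) [ 515.17230959 -275.98668059  105.        ]
[293.07563025 182.65546218] [  9   8  12  13 119]
[310.26262626 234.84848485] [ 8  7 11 13 99]
shut (array([609.92463432,  92.58644338, 121.54458327]), np.float64(0.2103757071614998)) [609.95973391  92.55999267 122.        ]
[[ 587.93449558  -51.1858659    82.        ]
 [ 594.60904535 -230.10708143   82.        ]]
```

View pics/c.png

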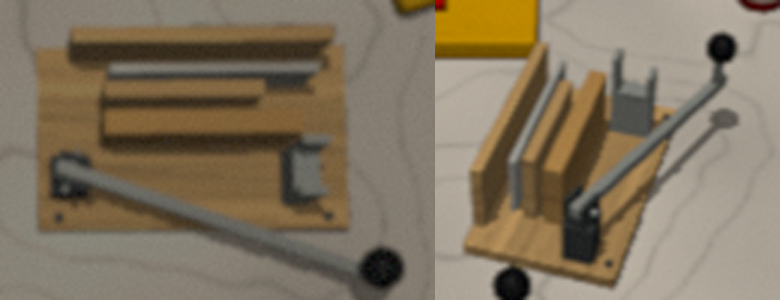

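Run:
```python
from h import *
import pickle
S=pickle.load(open("s0.pkl","rb"));T=S["top"]
f=lambda c,z:onz(T,335+(c[0]+.5)/3-.5,135+(c[1]+.5)/3-.5,z)
piv=f((66,168),84);print("piv",piv)
a,b=f((38,230),12),f((348,230),12);d=(b-a);print("board",a,b,np.linalg.norm(d));d/=np.linalg.norm(d)
a2,b2=f((38,48),12),f((345,48),12);d2=b2-a2;d2/=np.linalg.norm(d2);print(d,d2)
r1=f((317,138),110);l1=f((310,195),94);print("rear",r1,"front",l1)
k=np.array([515,-275.4,107]);print("R",np.linalg.norm((k-piv)[:2]))
for dd in(d,d2):
    x=np.array([-dd[1],dd[0],0]);x*=np.sign(x[0]);print("notch",piv+180*dd,"knob latched",piv+235*dd,"open ang",np.arctan2(-(k-piv)@x,(k-piv)@dd),"keeper x",(r1-piv)@x,(l1-piv)@x,(r1-piv)@dd,(l1-piv)@dd)
o=manip.observe();M=rot(o["tcp_rot"]);print(M.round(3));print("delta tool to above knob",M.T@(k-o["tcp_pos"]))
```

```text
piv [595.34733038 -48.21437344  84.        ]
board [554.88672684 -27.79430055  12.        ] [ 551.67704524 -276.1884359    12.        ] 248.41487180177037
[-0.01292065 -0.99991652  0.        ] [-0.01585374 -0.99987432  0.        ]
rear [ 611.58373213 -232.08762497  110.        ] front [ 571.21308173 -228.86825384   94.        ]
R 240.9751074555582
notch [ 593.02161339 -228.19934793   84.        ] knob latched [ 592.31097764 -283.1947568    84.        ] open ang 0.3270140319327729 keeper x 18.610808337209534 -21.798068489690902 183.64811783376126 180.9506304749954
notch [ 592.49365774 -228.19175133   84.        ] knob latched [ 591.62170221 -283.18483902   84.        ] open ang 0.3240806403371101 keeper x 19.149439339082882 -21.26717640846794 183.59273499745623 181.01379413401258
[[ 0.321 -0.    -0.947]
 [ 0.947 -0.001  0.321]
 [-0.001 -1.     0.   ]]
delta tool to above knob [-720.08147548  107.11238375 -576.18776415]
```

The measurements fit together: the reach from pivot to knob is 241 mm against 238 expected. The open angle is 0.325 rad, within 0.25–0.45. The keeper's lips straddle the predicted notch line at ±20 mm. I'm moving above the open knob at the current height.

```bash
python3 -m crank '[[-4.5,0,-3.6,0,0],[-4.5,0,-3.6,0,0],[-4.5,0,-3.6,0,0],[-4.5,0,-3.6,0,0],[-4.5,0,-3.6,0,0]]' 15; python3 -m crank '[[-4.5,0,-3.6,0,0],[-4.5,0,-3.6,0,0],[-4.5,0,-3.6,0,0],[-4.5,0,-3.6,0,0],[-4.5,0,-3.6,0,0]]'; python3 -m crank '[[-4.5,0,-3.6,0,0],[-4.5,0,-3.6,0,0],[-4.5,0,-3.6,0,0],[-4.5,0,-3.6,0,0],[-4.5,0,-3.6,0,0]]'; python3 -m crank '[[0,0,0,10,0],[0,0,0,10,0],[0,0,0,10,0],[0,0,0,10,0],[0,0,0,10,0]]'
```

```text
clock: 0.72
tcp_pos: [299.8, 315.9, 211.8]
tcp_rot: [-0.573, 0.574, 0.413, -0.414]
force: [0.9, -0.1, 0.3]
finger_gap: 91.2
clock: 1.35
tcp_pos: [401.0, 36.5, 212.4]
tcp_rot: [-0.573, 0.574, 0.414, -0.414]
force: [1.0, 0.7, -0.3]
finger_gap: 91.2
clock: 1.98
tcp_pos: [502.0, -244.0, 212.4]
tcp_rot: [-0.574, 0.574, 0.413, -0.413]
force: [1.1, 0.3, -0.4]
finger_gap: 91.4
clock: 2.6
tcp_pos: [502.0, -248.5, 210.1]
tcp_rot: [0.697, -0.696, -0.121, 0.122]
force: [-0.3, 0.3, -0.1]
finger_gap: 91.3
```

```bash
python3 -m crank '[[0,0,0,10,0],[0,0,0,10,0],[0,0,0,10,0],[0,0,0,10,0],[0,0,0,0,0]]'
cat > w.py <<'E'
from h import *
import sys
o=manip.observe();s=manip.snapshot("wrist");cv2.imwrite(sys.argv[1],s["img"])
M=rot(o["tcp_rot"]);p=o["tcp_pos"];H=np.array(s["hand_eye"])
print("pos",p.round(1),"xdir deg",np.degrees(np.arctan2(M[1,0],M[0,0])).round(1),"H",H.round(3).tolist(),np.array(s["intrinsics"]).round(1).tolist())
k=np.array([515,-275.4,107]);print("knob in tool (cm)",(M.T@(k-p)/10).round(2))
def proj(P):
    c=np.linalg.inv(H)@np.r_[M.T@(P-p),1];x,y,z=c[0],-c[1],-c[2];th=np.arctan2(np.hypot(x,y),z);f=s["intrinsics"][0][0];a=np.arctan2(y,x)
    return np.array([s["intrinsics"][0][2]+f*th*np.cos(a),s["intrinsics"][1][2]+f*th*np.sin(a)])
print("knob expected px",proj(k))
E
python3 w.py pics/w0.png
```

```text
clock: 3.22
tcp_pos: [501.0, -247.9, 208.7]
tcp_rot: [0.695, -0.694, 0.134, -0.13]
force: [-0.5, 1.3, -0.3]
finger_gap: 91.7
pos [ 501.  -247.9  208.7] xdir deg -21.5 H [[1.0, 0.001, 0.0, 0.202], [-0.0, 0.293, -0.956, -169.789], [-0.001, 0.956, 0.293, 83.03], [0.0, 0.0, 0.0, 1.0]] [[309.7, 0.0, 315.9], [0.0, 309.7, 197.2], [0.0, 0.0, 1.0]]
knob in tool (cm) [ 2.36 10.16 -2.05]
knob expected px [341.00491674 217.90467839]
```

View pics/w0.png

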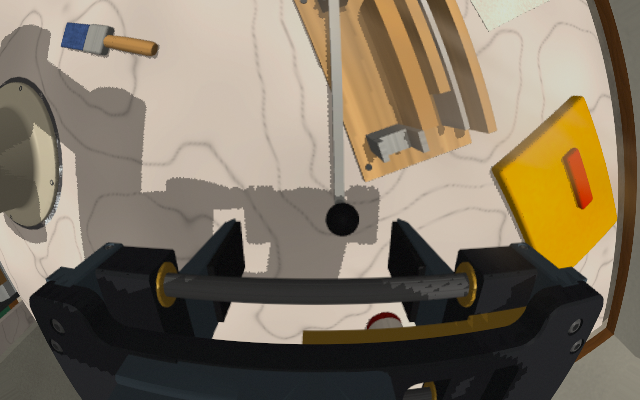

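The wrist view shows the knob at (342,219), and (341,218) was predicted, so the position is confirmed. I'm aligning, then descending and closing.

```bash
python3 -m crank '[[2.4,0,-2.1,0,0],[0,4,0,0,0],[0,4,0,0,0],[0,3,0,0,0],[0,0.8,0,0,0]]' 15; python3 w.py pics/w1.png|grep -v expec
```

```text
clock: 3.9
tcp_pos: [516.5, -277.4, 88.2]
tcp_rot: [0.697, -0.696, 0.124, -0.122]
force: [0.2, 0.4, 0.1]
finger_gap: 91.2
pos [ 516.5 -277.4   88.2] xdir deg -20.0 H [[1.0, 0.001, 0.0, 0.191], [-0.0, 0.293, -0.956, -169.788], [-0.001, 0.956, 0.293, 83.026], [0.0, 0.0, 0.0, 1.0]] [[309.7, 0.0, 315.9], [0.0, 309.7, 197.2], [0.0, 0.0, 1.0]]
knob in tool (cm) [-0.21 -1.88  0.14]
```

```bash
python3 -m crank '[[-0.2,0,0,0,1],[0,0,0,0,1],[0,0,0,0,1],[0,0,0,0,1],[0,0,0,0,1]]' 15
```

```text
clock: 4.58
tcp_pos: [516.3, -277.8, 91.9]
tcp_rot: [-0.696, 0.697, -0.121, 0.123]
force: [0.6, 0.2, -0.4]
finger_gap: 44.4
```

```bash
python3 -m crank '[[0,0.2,0,0,1],[0,0,0,0,1],[0,0,0,0,1]]' 15
```

```text
clock: 4.95
tcp_pos: [516.4, -277.8, 89.8]
tcp_rot: [-0.696, 0.697, -0.121, 0.123]
force: [0.5, 0.1, 0.4]
finger_gap: 31.2
```

```bash
python3 -m crank '[[0,-1,0.2,0,1],[0,-1,0.2,0,1],[0,-1,0.25,0,1],[0,-1,0.3,0,1],[0,-1,0.3,0,1]]'; python3 -m crank '[[0,-0.9,0.3,0,1],[0,0,0,0,1]]'
```

```text
clock: 5.58
tcp_pos: [520.1, -266.1, 142.2]
tcp_rot: [-0.696, 0.697, -0.122, 0.123]
force: [0.1, 1.1, -1.5]
finger_gap: 31.0
clock: 5.82
tcp_pos: [521.6, -262.4, 152.6]
tcp_rot: [-0.696, 0.697, -0.121, 0.123]
force: [-0.1, -1.4, -1.6]
finger_gap: 30.7
```

```bash
python3 -m crank '[[1.4,0,0.05,-3.6,1],[1.4,0,0.05,-3.6,1],[1.4,0,0.05,-3.6,1],[1.4,0,0.05,-3.6,1],[1.4,0,0.05,-3.6,1]]'; python3 -m crank '[[0,0,0,0,1]]'; python3 w.py pics/w2.png
```

```text
clock: 6.45
tcp_pos: [590.7, -275.1, 151.2]
tcp_rot: [-0.707, 0.708, -0.009, 0.008]
force: [0.5, -0.2, -2.6]
finger_gap: 31.0
clock: 6.58
tcp_pos: [591.2, -275.2, 150.7]
tcp_rot: [-0.706, 0.708, -0.009, 0.008]
force: [-0.5, -1.5, -0.1]
finger_gap: 30.7
pos [ 591.2 -275.2  150.7] xdir deg -1.3 H [[1.0, 0.001, 0.0, 0.078], [-0.0, 0.293, -0.956, -169.787], [-0.001, 0.956, 0.293, 82.984], [0.0, 0.0, 0.0, 1.0]] [[309.7, 0.0, 315.9], [0.0, 309.7, 197.2], [0.0, 0.0, 1.0]]
knob in tool (cm) [-7.61  4.38 -0.19]
knob expected px [216.84307496 221.5361604 ]
```

View pics/w2.png

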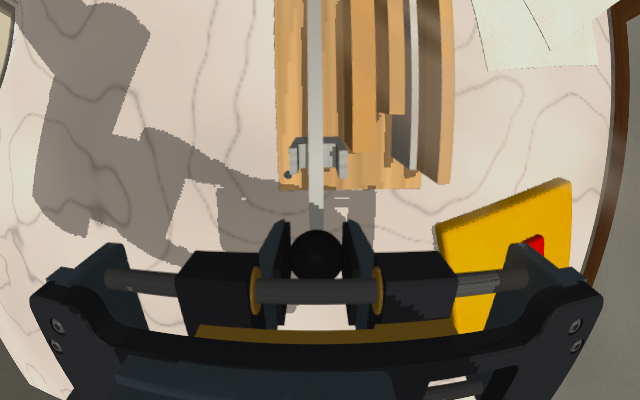

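The bar (column 316) hangs above the keeper, midway between its front (~300) and rear (~340) walls. I'm lowering it in the grip.

```bash
python3 -m crank '[[0,0.9,-0.25,0,1],[0,0.9,-0.25,0,1],[0,0.9,-0.2,0,1],[0,0.9,-0.15,0,1],[0,0.7,-0.1,0,1]]'; python3 -m crank '[[0,0,0,0,1]]'
```

```text
clock: 7.25
tcp_pos: [589.1, -287.7, 106.1]
tcp_rot: [-0.705, 0.709, -0.01, 0.011]
force: [-1.4, 2.0, 22.4]
finger_gap: 30.9
clock: 7.38
tcp_pos: [588.8, -287.7, 105.7]
tcp_rot: [-0.705, 0.709, -0.011, 0.011]
force: [0.8, -1.7, 2.3]
finger_gap: 30.7
```

The contact force on the way down and the knob height (~123 mm) say the bar is home. I'm releasing and retreating upward.

```bash
python3 -m crank '[[0,0,0,0,0],[0,0,0,0,0],[0,0,0,0,0],[0,0,0,0,0],[0,0,0,0,0]]'; python3 -m crank '[[0,0,0,0,0],[0,0,0,0,0],[0,-3,0,0,0],[0,-4,0,0,0],[0,-4,0,0,0]]'; python3 -m crank '[[-4,-4,0,0,0],[-6,-2,0,0,0],[-6,0,0,0,0],[-6,0,0,0,0],[0,0,0,0,0]]'
python3 - <<'E'
from h import *
T,S=manip.snapshot("top"),manip.snapshot("side");t,s=T["img"],S["img"]
cv2.imwrite("pics/e.png",np.hstack([cv2.resize(t[130:240,330:480],(450,330)),cv2.resize(s[130:240,285:400],(345,330))]))
def blob(s,u,v,r=12):
    m=(s["img"][v-r:v+r,u-r:u+r].max(2)<45).astype(np.uint8);n,l,st,c=cv2.connectedComponentsWithStats(m);k=1+st[1:,4].argmax();print(st[k]);return c[k]+[u-r,v-r]
def pj(C,P):
    c=asrot(C["rotation"]).T@(np.array(P)-C["xyz"]);K=C["intrinsics"];return int(K[0][2]-K[0][0]*c[0]/c[2]),int(K[1][2]+K[1][1]*c[1]/c[2])
for P in([591.5,-285,122],[610,92.6,121.5]):
    print(pj(T,P),pj(S,P));print(cross(ray(T,*blob(T,*pj(T,P))),ray(S,*blob(S,*pj(S,P)))))
E
```

```text
clock: 8.0
tcp_pos: [587.8, -286.7, 104.6]
tcp_rot: [-0.706, 0.708, -0.011, 0.011]
force: [0.8, -0.5, 0.9]
finger_gap: 78.0
clock: 8.62
tcp_pos: [586.3, -285.5, 214.1]
tcp_rot: [0.707, -0.707, 0.014, -0.009]
force: [0.8, -0.8, 0.1]
finger_gap: 91.5
clock: 9.25
tcp_pos: [362.3, -278.7, 280.1]
tcp_rot: [-0.705, 0.709, -0.011, 0.01]
force: [-0.2, -0.0, 0.3]
finger_gap: 91.1
(466, 188) (356, 145)
[  7   8  13  12 127]
[10  8  8  9 56]
(array([ 588.97409761, -286.55582227,  122.50872936]), np.float64(0.12391601452397938))
(293, 182) (310, 234)
[  6   7  13  13 120]
[ 7  7 11 13 99]
(array([609.85297104,  92.62884633, 121.59968844]), np.float64(0.10283011551498367))
```

View pics/e.png

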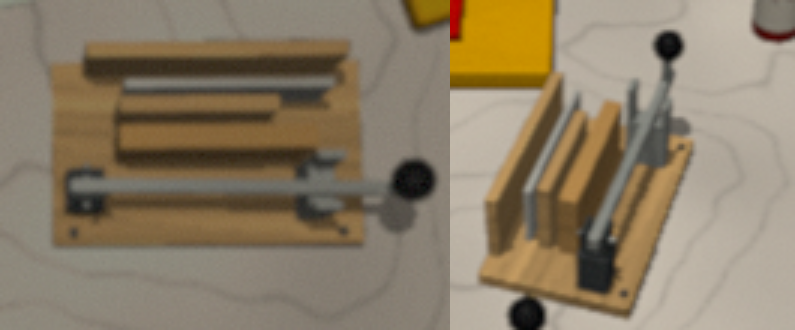

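The bar lies in the keeper in both views. Its knob is at z 122.5 mm, about 3 mm from the predicted latched spot. The shut knob hasn't moved and the arm is clear, so I'm handing in.

```bash
python3 -c "
from cell import manip
print(manip.finish_job())"
```

```text
the job is handed in; nothing more can be done
None
```

I latched the open bar: gripped it by the ball knob, lifted it to about 170 mm knob height, swung it in about 18° over the lip, lowered it into the notch and let go. I handed the job in at about 9.4 s of the 38 s allowed.

| Last check | Measured | Needed |
|---|---|---|
| Height of the open bar's knob above the notch floor | about 52.5 mm | 44 to 60 mm |
| Open bar's knob from the notch middle, along x | about 3 mm | within 20 mm |
| Highest lift of the knob above the notch floor | about 100 mm | at least 78 mm |
| Movement of the shut rack's knob | about 0.1 mm | under 20 mm |

- **Contact on lowering:** the largest force I read was a brief 22 N upward at the wrist when the bar met the notch floor. It was back to about 2 N one row later.
- **Robot clear:** the arm had backed well away with the gripper open, and the force read near zero.
- **Disagreement:** my first estimate of the pivot-to-knob distance was 241 mm against about 238 mm expected. That didn't affect the result, and no check failed.

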